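# Switch on the screen-repair bench in order

## Robot

A 6-joint arm with a two-finger parallel gripper is mounted at the origin on the work surface. World frame = base frame: x ahead of the robot, y to its left, z up, the work surface at z = 0. Lengths are in m, angles in rad, forces in N, time in s.
With the tool pointing down it reaches from about 0.375 to 0.9 m from the base axis. Payload 3.1 kg.
Tool frame: the origin (TCP) lies between the finger pads; the fingertips stand 19 mm ahead of it and the grasp point (between the pads) is the TCP; z points along the fingers, y is the direction in which the jaws open and shut (so a half turn about z gives the same grasp; the last joint's range is limited). The gripper opens to 87 mm and grips with 3 to 60 N. Pads are 19 mm wide; open, the fingers measure 117 mm over their backs; the gripper's body (75 mm by 190 mm) begins 51 mm behind the grasp point.
Start: joints at [-1.512, 0.527, 1.433, -0, 1.181, -0.178], TCP at [0.147, -0.608, 0.242] pointing down, gripper open.
Joint ranges: [-3.08, 3.08], [-0.75, 2.2], [0.22, 2.44], [-1.43, 4.57], [0, 2.65], [-2.85, 2.85]. Speed limits (rad/s): [2.79, 2.79, 3.14, 3.14, 3.14, 3.14].

## Interface

Orientations are given as a unit quaternion [x, y, z, w].
In Python, from rig import robot gives the robot as it stands.
- The arm moves only by the tool apply_moves, never from a script. Its argument "series" is a list of rows, each a list of 7 numbers: the shift along the tool's x, y, z in cm, then the turn, a rotation vector about the tool's x, y, z in degrees, then the opening, from 0 (shut) to 1 (fully open). In form: [[dx, dy, dz, rx, ry, rz, grip], ...]. A call has 1 to 5 rows; each row is the pose to reach, as a shift and turn from the pose commanded when the call began, along the tool's axes at that moment; what a row does not reach only later rows make up. A row lasts 1/12 s, in which the tool goes at most 41.7 mm and 7.16 degrees, less where a joint would pass 70% of its speed; a pose out of reach is approached as far as the arm can. A call with a gripper value outside its range is refused whole. The fingers move at their own pace and stop on an object; "newtons" is the grip in N (left out, the last holds). Time passes only in rows, so rows that repeat a pose let the fingers close. It gives the time, the measured TCP pose, the force and the opening at its end, in the units of the state.
- robot.get_obs(): the state, without advancing time (a new reading comes with each control period).
- robot.camera(name): name is "side" or "top"; returns the picture (400x640x3 uint8, red, green, blue); there is no depth.
- robot.camera_params(name): a dict with "mtx" (3x3 intrinsics, pixels), "origin" and "rotation" of the camera in the world. Camera axes: x right, y down, z forward; pixel columns grow to the right and rows downward; lengths in m; the calibration is good to about 2 mm. A picture is of the moment at which its call begins. camera_params takes no time and is no camera call.
- robot.hand_in(): hands the job in, once; it reports no verdict.
The state is a dict: "time": time; "q": joint angles; "joint_velocities": joint speeds; "joint_torque": joint torques, N m; "position": TCP position; "tool_rot": TCP orientation; "ft_force": force on the tool from outside, world axes, zero at the start; "moment": the same for the moment, N m; "grip_width": finger opening in m.
Only numpy, scipy, OpenCV 4.12 (cv2) and the standard library are available. Lean on these libraries where they do the work, as an engineer would, in place of code of your own. Each camera call takes 0.05 s, during which the arm holds its last target. There are 200 camera calls.

## Task

Get the phone-repair bench ready for lifting a glued screen: with closed fingertips press down the round key of the fume fan, then that of the vacuum pump, then that of the hot plate, each right down so that it stays in. Press lightly, in that order, without shoving or lifting the machines, and leave the phone on the hot plate and everything else where it is.

Things in the scene. Friction and masses are not known exactly. Their poses are not given: they have to be found in the camera images.
- fan: fume fan: black foot 170 (x) x 120 (y) x 30 mm high; on its rear stands a square 120 mm fan with a round wire grille, leaning back, 110 mm high at the back. Origin: centre of the underside; own x points from the key end (front) to the fan end. Stands loose, 0.9 kg.
- pump: vacuum pump: bare aluminium box 170 (x) x 120 (y) x 60 mm high, on its rear top a round dial gauge 54 mm across, 16 mm high, and a brass hose nipple 28 mm high. Origin: centre of the underside; own x points from the key end (front) to the gauge end. Stands loose, 1.3 kg.
- hotplate: hot plate: low white body 170 (x) x 120 (y) x 32 mm high, on its rear a steel plate 100 x 120 mm with top at 52 mm, with a phone lying on it. Origin: centre of the underside; own x points from the key end (front) to the plate end. Stands loose, 1.1 kg.
- fan_key_top (a point): centre of the top of the fume fan's key (moves with it), on the axis of the key: 65 mm from the machine's origin along the machine's own -x (its front end), on its centre line. Plain grey round key, 30 mm across; untouched, its flat top stands 48 mm above the table and 18 mm above the casing round it. It moves straight down; its soft rubber cap gives about 0.45 mm per newton, at most 5 mm, on top of the key's own 8 mm of travel.
- fan_key (a joint): travel of the fume fan's key in m: 0 untouched (all start there), 0.008 pressed right down against its stop (top then 10 mm above the casing, or lower while the cap is squeezed). It resists with about 2.2 N all the way, no spring: it stays down where it is left, and cannot be raised again.
- pump_key_top (a point): centre of the top of the vacuum pump's key (moves with it), on the axis of the key: 65 mm from the machine's origin along the machine's own -x (its front end), on its centre line. Plain grey round key, 30 mm across; untouched, its flat top stands 78 mm above the table and 18 mm above the casing round it. It moves straight down; its soft rubber cap gives about 0.45 mm per newton, at most 5 mm, on top of the key's own 8 mm of travel.
- pump_key (a joint): travel of the vacuum pump's key in m: 0 untouched (all start there), 0.008 pressed right down against its stop (top then 10 mm above the casing, or lower while the cap is squeezed). It resists with about 2.2 N all the way, no spring: it stays down where it is left, and cannot be raised again.
- hotplate_key_top (a point): centre of the top of the hot plate's key (moves with it), on the axis of the key: 65 mm from the machine's origin along the machine's own -x (its front end), on its centre line. Plain grey round key, 30 mm across; untouched, its flat top stands 50 mm above the table and 18 mm above the casing round it. It moves straight down; its soft rubber cap gives about 0.45 mm per newton, at most 5 mm, on top of the key's own 8 mm of travel.
- hotplate_key (a joint): travel of the hot plate's key in m: 0 untouched (all start there), 0.008 pressed right down against its stop (top then 10 mm above the casing, or lower while the cap is squeezed). It resists with about 2.2 N all the way, no spring: it stays down where it is left, and cannot be raised again.
- phone: phone lying on the hot plate's steel plate, 120 x 60 x 8 mm, origin under its centre, x along its length; leave it there
- phone2: larger phone lying on the bench to the left of the machines, 145 x 70 x 8 mm, origin under its centre, x along its length; leave it
- dropper: small white bottle, 28 mm across, 75 mm high, standing between two machines, origin under its centre; leave it
- driver: screwdriver, 150 mm long, lying between two machines, x along its length; leave it
- tweezers: steel tweezers, 120 mm long, lying to the right of the machines, x along their length; leave them
- spool: grey spool, 54 mm across, 40 mm high, standing behind the machines, origin under its centre; leave it
- jar: white jar, 52 mm across, 50 mm high, standing behind the machines, origin under its centre; leave it
Not all that is in view belongs to the job. Leave any red look-alike of the fan alone.

How it is judged:
By the outcome, as a careful person would: the job done as asked, in the order asked, and still so for the second after the job is handed in, with the robot touching nothing.
It also fails if it takes over 51 s, if anything falls off the work surface, if the arm or the gripper's body presses on something with over 40 N, if the wrist force passes 120 N, or if a joint passes its speed limit or range.

## Working session

There is one attempt and no reset: what is moved stays moved. The work goes in short steps, Python scripts to look and compute and a tool call to move; the robot and the scene stay as the last step left them, time stands still between calls to the robot, and variables do not carry over. Pictures are saved under pics/ and viewed, about 8 in all and at most 12, crops included, and the job is handed in when it is done.

Besides the shell and the picture viewer there is one more tool, called after "Call:" as name([rows], argument=value, ...), one row to a line, values as JSON. apply_moves: Moves the arm, as the interface text tells. Its arguments: {"type":"object","properties":{"series":{"type":"array"},"newtons":{"type":"number"}},"required":["series"]}

```bash
mkdir -p pics; python3 - <<'E'
from rig import robot
import cv2
for n in("top","side"):
    cv2.imwrite(f"pics/{n}1.png",robot.camera(n)[:,:,::-1]); p=robot.camera_params(n); print(n,p)
o=robot.get_obs(); print(o)
E
```

```text
top {'mtx': array([[362.21965442,   0.        , 321.4146746 ],
       [  0.        , 362.21965442, 198.12512439],
       [  0.        ,   0.        ,   1.        ]]), 'origin': array([ 0.33954188, -0.00900881,  0.99669696]), 'rotation': array([-0.69999407,  0.71023405, -0.05301224,  0.05258894])}
side {'mtx': array([[421.76673848,   0.        , 316.14064276],
       [  0.        , 421.76673848, 202.89023419],
       [  0.        ,   0.        ,   1.        ]]), 'origin': array([-0.10867611,  0.82395841,  0.85539627]), 'rotation': array([-0.28799751,  0.85252203, -0.41405297,  0.13719972])}
{'time': 0.1, 'q': array([-1.51248610e+00,  5.28363918e-01,  1.43377422e+00, -2.24383522e-05,
        1.18140936e+00, -1.78517491e-01]), 'joint_velocities': array([ 0.00066743, -0.00139479, -0.0038584 ,  0.0021885 , -0.00167245,
       -0.00044963]), 'joint_torque': array([-9.11714451e-04, -4.40986991e+01, -1.77151036e+01,  6.34911982e-02,
        5.33942494e-02, -5.06840684e-05]), 'position': array([ 0.1466126 , -0.60691617,  0.24067515]), 'tool_rot': array([ 9.92996289e-01,  1.18141504e-01,  4.83548234e-05, -9.76280327e-04]), 'ft_force': array([ 0.08343351, -0.03236846, -0.05301408]), 'moment': array([ 0.03484627, -0.01091579,  0.01686034]), 'grip_width': 0.08691826772831458}
```

View pics/top1.png

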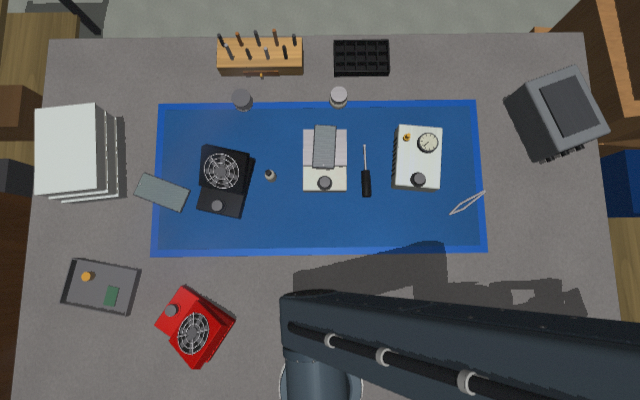

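View pics/side1.png

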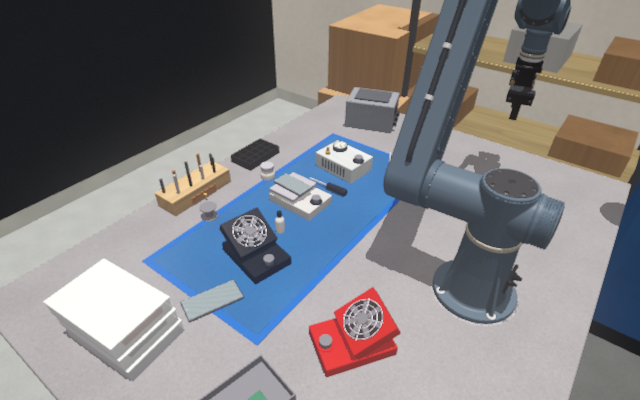

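The top view shows the fan key near (217,206), the hotplate key near (324,183) and the pump key near (418,180). The red fan at (195,325) is the look-alike. In the side view the keys are near (268,260), (316,201) and (358,159). I'll enlarge these.

```bash
cat > h.py <<'E'
import numpy as np
from scipy.spatial.transform import Rotation as R
from rig import robot
def ray(n,u,v):
    p=robot.camera_params(n); d=R.from_quat(p['rotation']).apply(np.linalg.solve(p['mtx'],[u,v,1.])); return np.array(p['origin']),d
def at(n,u,v,z):
    o,d=ray(n,u,v); return o+d*(z-o[2])/d[2]
def pix(n,P):
    p=robot.camera_params(n); c=p['mtx']@R.from_quat(p['rotation']).inv().apply(np.array(P)-p['origin']); return c[:2]/c[2]
E
python3 - <<'E'
import cv2,numpy as np
from h import *
rows=[]
for n,cs in(("top",[(217,206),(418,180),(324,183)]),("side",[(268,260),(358,159),(316,201)])):
    im=cv2.imread(f"pics/{n}1.png"); r=[]
    for u,v in cs:
        c=cv2.resize(im[v-16:v+16,u-16:u+16],None,fx=8,fy=8,interpolation=cv2.INTER_CUBIC)
        for k in range(0,256,32): c[::4,k]=(0,255,255);c[k,::4]=(0,255,255)
        r.append(c)
    rows.append(np.hstack(r))
cv2.imwrite("pics/keys.png",np.vstack(rows))
for n,cs in(("top",[(217,206),(418,180),(324,183)]),("side",[(268,260),(358,159),(316,201)])):
    for c,z in zip(cs,(.048,.078,.05)): print(n,at(n,*c,z).round(4))
E
```

```text
top [0.4654 0.2654 0.048 ]
top [ 0.5216 -0.2608  0.078 ]
top [ 0.5227 -0.0181  0.05  ]
side [0.4608 0.2777 0.048 ]
side [ 0.5173 -0.2439  0.078 ]
side [0.5116 0.0016 0.05  ]
```

View pics/keys.png

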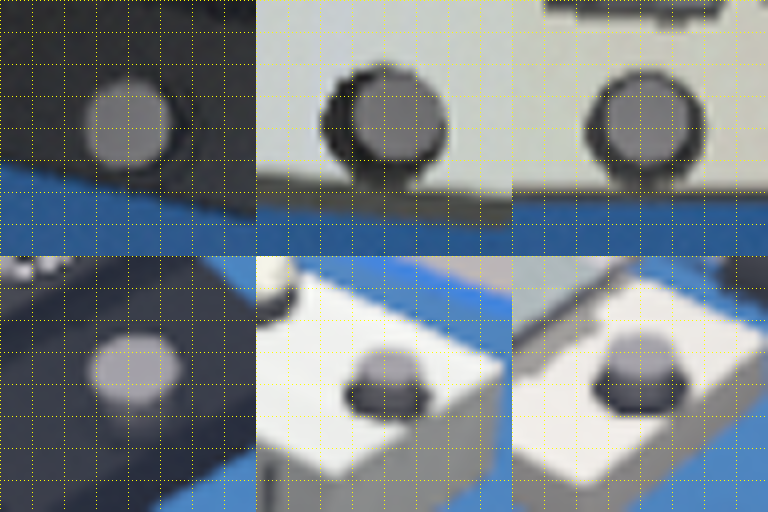

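```bash
python3 - <<'E'
from h import *
T=[(216.4,205.1),(419.6,178.1),(324.4,181.7)];S=[(268.4,257.7),(358.1,156.4),(315.8,196.7)]
for t,s,z in zip(T,S,(.048,.078,.05)):
    (o1,d1),(o2,d2)=ray("top",*t),ray("side",*s)
    k=np.linalg.lstsq(np.c_[d1,-d2],o2-o1,rcond=None)[0]
    a,b=o1+k[0]*d1,o2+k[1]*d2
    print(((a+b)/2).round(4),"gap",np.linalg.norm(a-b).round(4),at("top",*t,z).round(4),at("side",*s,z).round(4))
o=robot.get_obs();print(R.from_quat(o['tool_rot']).as_matrix().round(4))
E
```

```text
[0.4683 0.2681 0.0441] gap 0.0 [0.4678 0.267  0.048 ] [0.4656 0.2708 0.048 ]
[ 0.5289 -0.2659  0.0729] gap 0.003 [ 0.5266 -0.2652  0.078 ] [ 0.5261 -0.2582  0.078 ]
[ 0.5273 -0.019   0.0469] gap 0.0011 [ 0.5262 -0.0192  0.05  ] [ 0.5254 -0.0155  0.05  ]
[[ 9.721e-01  2.346e-01 -1.000e-04]
 [ 2.346e-01 -9.721e-01  2.000e-03]
 [ 3.000e-04 -1.900e-03 -1.000e+00]]
```

Call:
apply_moves([
  [3.5, -0.9, 0, 0, 0, 4, 0],
  [7, -1.8, 0, 0, 0, 8, 0],
  [10.5, -2.7, 0, 0, 0, 12, 0],
  [14, -3.6, 0, 0, 0, 13.6, 0],
  [17.5, -4.5, 0, 0, 0, 13.6, 0],
], newtons=10)

```text
time: 0.52
position: [0.3073, -0.5215, 0.2411]
tool_rot: [1.0, -0.001, -0.0, -0.001]
ft_force: [0.8, 0.1, -0.1]
grip_width: 0.0614
```

Call:
apply_moves([
  [3.4, -2, 0, 0, 0, 0, 0],
  [6.8, -4, 0, 0, 0, 0, 0],
  [10.2, -6, 0, 0, 0, 0, 0],
  [13.6, -8, 0, 0, 0, 0, 0],
  [17, -10, 0, 0, 0, 0, 0],
])

```text
time: 0.93
position: [0.4775, -0.4213, 0.2411]
tool_rot: [1.0, -0.0, -0.0, -0.0]
ft_force: [0.4, 0.1, 0.3]
grip_width: 0.0283
```

Call:
apply_moves([
  [0, -4, 0, 0, 0, 0, 0],
  [0, -8, 0, 0, 0, 0, 0],
  [0, -12, 0, 0, 0, 0, 0],
  [0, -16, 0, 0, 0, 0, 0],
  [0, -20, 0, 0, 0, 0, 0],
])

```text
time: 1.35
position: [0.4758, -0.2207, 0.2411]
tool_rot: [1.0, -0.0, -0.0, -0.0]
ft_force: [0.5, -0.3, 0.2]
grip_width: 0.0015
```

Call:
apply_moves([
  [0, -4, 0, 0, 0, 0, 0],
  [0, -8, 0, 0, 0, 0, 0],
  [0, -12, 0, 0, 0, 0, 0],
  [0, -16, 0, 0, 0, 0, 0],
  [0, -20, 0, 0, 0, 0, 0],
])

```text
time: 1.77
position: [0.4758, -0.0209, 0.2414]
tool_rot: [1.0, -0.001, -0.0, -0.0]
ft_force: [0.8, 0.6, -0.3]
grip_width: 0.0005
```

Call:
apply_moves([
  [0, -4, 0, 0, 0, 0, 0],
  [0, -8, 0, 0, 0, 0, 0],
  [0, -12, 0, 0, 0, 0, 0],
  [0, -16, 0, 0, 0, 0, 0],
  [0, -20, 0, 0, 0, 0, 0],
])

```text
time: 2.18
position: [0.4759, 0.1791, 0.2413]
tool_rot: [1.0, -0.0, -0.0, 0.0]
ft_force: [0.4, -0.6, 0.0]
grip_width: 0.0
```

Call:
apply_moves([
  [-0.5, -3.5, 0, 0, 0, 5, 0],
  [-0.9, -7, 0, 0, 0, 11, 0],
  [-0.9, -8.9, 0, 0, 0, 11, 0],
  [-0.9, -8.9, 3, 0, 0, 11, 0],
  [-0.9, -8.9, 6, 0, 0, 11, 0],
])

```text
time: 2.6
position: [0.4688, 0.2684, 0.1823]
tool_rot: [0.996, -0.094, 0.003, -0.001]
ft_force: [0.0, -0.3, 0.3]
grip_width: 0.0003
```

Call:
apply_moves([
  [0, 0, 3, 0, 0, 0, 0],
  [0, 0, 6, 0, 0, 0, 0],
  [0, 0, 8.5, 0, 0, 0, 0],
  [0, 0, 8.5, 0, 0, 0, 0],
  [0, 0, 8.5, 0, 0, 0, 0],
])

```text
time: 3.02
position: [0.4666, 0.2658, 0.0954]
tool_rot: [0.995, -0.096, -0.002, 0.001]
ft_force: [0.4, -0.7, -0.2]
grip_width: 0.0005
```

```bash
python3 - <<'E'
import cv2
from h import *
o=robot.get_obs();print(o['position'],o['ft_force'])
print(pix("side",o['position']-[0,0,.019]),pix("top",o['position']-[0,0,.019]))
im=[]
for n,(u,v) in(("side",(268,245)),("top",(217,206))):
    a=robot.camera(n)[:,:,::-1]; cv2.imwrite(f"pics/{n}2.png",a)
    im.append(cv2.resize(a[v-40:v+40,u-40:u+40],None,fx=5,fy=5,interpolation=cv2.INTER_CUBIC))
cv2.imwrite("pics/c2.png",cv2.hconcat(im))
E
```

```text
[0.46659169 0.26583014 0.09537946] [ 0.36985247 -0.67264207 -0.22417555]
[268.68256563 248.81300683] [213.66524161 204.13128765]
```

View pics/c2.png

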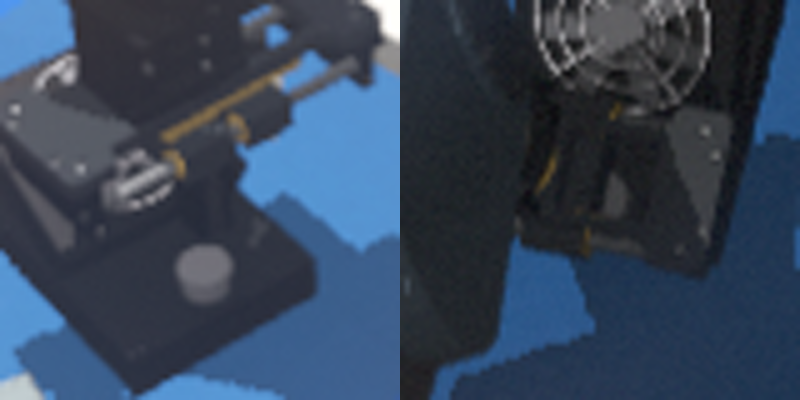

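Left half (side view): the key top is at about crop (204,265) and the dark fingertip is just above it, near (212,230). That is close to the predicted (203,219). I'll brighten and enlarge it to check alignment.

```bash
python3 - <<'E'
import cv2,numpy as np
a=cv2.imread("pics/side2.png")[230:270,248:298]
a=(255*(a/255.)**.45).astype('uint8')
a=cv2.resize(a,None,fx=14,fy=14,interpolation=cv2.INTER_CUBIC)
for k in range(0,700,70):
    a[::4,k]=(0,255,255)
    if k<560:a[k,::4]=(0,255,255)
cv2.imwrite("pics/c3.png",a)
E
```

```text
(no output)
```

View pics/c3.png

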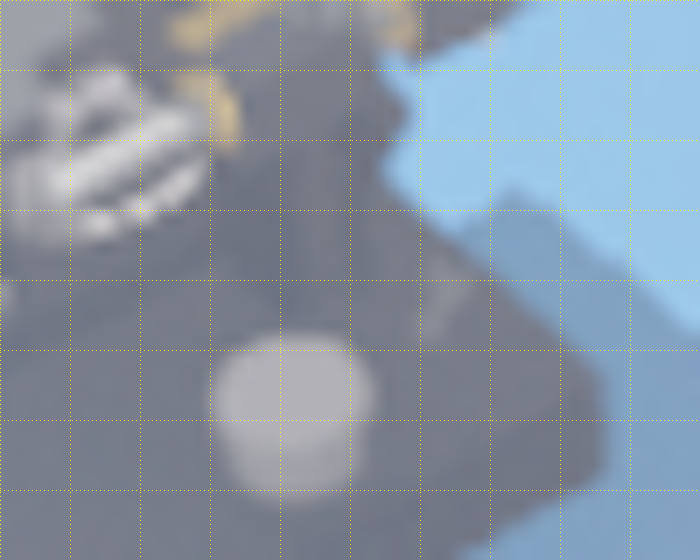

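The key top is at pixel (268.4,257.6), matching before, and the fingertip is directly above it. I'll descend.

Call:
apply_moves([
  [0, 0, 1, 0, 0, 0, 0],
  [0, 0, 2, 0, 0, 0, 0],
  [0, 0, 2.5, 0, 0, 0, 0],
  [0, 0, 2.6, 0, 0, 0, 0],
  [0, 0, 2.6, 0, 0, 0, 0],
])

```text
time: 3.53
position: [0.4673, 0.2661, 0.0701]
tool_rot: [0.995, -0.096, -0.0, 0.0]
ft_force: [-0.1, 0.3, -0.8]
grip_width: 0.001
```

Call:
apply_moves([
  [0, 0, 0.15, 0, 0, 0, 0],
  [0, 0, 0.3, 0, 0, 0, 0],
  [0, 0, 0.45, 0, 0, 0, 0],
  [0, 0, 0.6, 0, 0, 0, 0],
  [0, 0, 0.6, 0, 0, 0, 0],
])

```text
time: 3.95
position: [0.4679, 0.2663, 0.0646]
tool_rot: [0.995, -0.096, 0.0, -0.0]
ft_force: [0.1, 0.6, 2.1]
grip_width: 0.0004
```

Call:
apply_moves([
  [0, 0, 0.15, 0, 0, 0, 0],
  [0, 0, 0.3, 0, 0, 0, 0],
  [0, 0, 0.45, 0, 0, 0, 0],
  [0, 0, 0.5, 0, 0, 0, 0],
  [0, 0, 0.5, 0, 0, 0, 0],
])

```text
time: 4.37
position: [0.4679, 0.2663, 0.0595]
tool_rot: [0.995, -0.096, 0.0, -0.0]
ft_force: [0.7, 0.8, 1.1]
grip_width: 0.0002
```

Call:
apply_moves([
  [0, 0, 0.1, 0, 0, 0, 0],
  [0, 0, 0.15, 0, 0, 0, 0],
  [0, 0, 0.2, 0, 0, 0, 0],
  [0, 0, 0.2, 0, 0, 0, 0],
])

```text
time: 4.7
position: [0.4679, 0.2662, 0.0577]
tool_rot: [0.995, -0.096, 0.0, -0.0]
ft_force: [0.1, 0.2, 4.0]
grip_width: 0.0004
```

Call:
apply_moves([
  [0, 0, 0.05, 0, 0, 0, 0],
  [0, 0, 0.1, 0, 0, 0, 0],
  [0, 0, 0.1, 0, 0, 0, 0],
])

```text
time: 4.95
position: [0.4679, 0.2663, 0.0568]
tool_rot: [0.995, -0.096, 0.0, -0.0]
ft_force: [0.0, 0.5, 5.9]
grip_width: 0.0003
```

The force now rises about 2 N per mm, which is the cap's stiffness, so the fan key is on its stop. Next: retract and move to the pump.

Call:
apply_moves([
  [0, 0, -1.5, 0, 0, 0, 0],
  [0, 0, -5, 0, 0, 0, 0],
  [0, 0, -9, 0, 0, 0, 0],
  [0, 0, -12, 0, 0, -6, 0],
  [0, 0, -14, 0, 0, -11, 0],
])

```text
time: 5.37
position: [0.468, 0.2663, 0.1991]
tool_rot: [1.0, 0.002, 0.001, -0.0]
ft_force: [-0.1, -0.6, -0.8]
grip_width: 0.0004
```

Call:
apply_moves([
  [0, 4, 0, 0, 0, 0, 0],
  [0, 8, 0, 0, 0, 0, 0],
  [1, 12, 0, 0, 0, 0, 0],
  [2, 16, 0, 0, 0, 0, 0],
  [3, 20, 0, 0, 0, 0, 0],
])

```text
time: 5.78
position: [0.4965, 0.0647, 0.1961]
tool_rot: [1.0, 0.0, -0.001, -0.0]
ft_force: [0.9, -0.2, -0.4]
grip_width: 0.0007
```

Call:
apply_moves([
  [0, 4, 0, 0, 0, 0, 0],
  [0, 8, 0, 0, 0, 0, 0],
  [1, 12, 0, 0, 0, 0, 0],
  [2, 16, 0, 0, 0, 0, 0],
  [2.8, 20, 0, 0, 0, 0, 0],
])

```text
time: 6.2
position: [0.5248, -0.1356, 0.1959]
tool_rot: [1.0, -0.0, -0.001, -0.001]
ft_force: [1.2, 0.1, 0.5]
grip_width: 0.0003
```

Call:
apply_moves([
  [0, 4, 0, 0, 0, 0, 0],
  [0, 8, 0, 0, 0, 0, 0],
  [0, 11, 0, 0, 0, 0, 0],
  [0, 12.9, 0, 0, 0, 0, 0],
  [0, 12.9, 0, 0, 0, 0, 0],
])

```text
time: 6.62
position: [0.525, -0.2673, 0.1957]
tool_rot: [1.0, -0.003, 0.0, 0.001]
ft_force: [0.4, 0.1, -0.8]
grip_width: 0.0002
```

Call:
apply_moves([
  [0.1, -0.3, 3, 0, 0, 0, 0],
  [0.1, -0.3, 6, 0, 0, 0, 0],
  [0.1, -0.3, 8, 0, 0, 0, 0],
  [0.1, -0.3, 8.5, 0, 0, 0, 0],
  [0.1, -0.3, 8.5, 0, 0, 0, 0],
])

```text
time: 7.03
position: [0.5248, -0.2578, 0.1095]
tool_rot: [1.0, 0.0, -0.002, -0.002]
ft_force: [0.6, -0.1, -0.2]
grip_width: 0.0001
```

```bash
python3 - <<'E'
import cv2,numpy as np
from h import *
o=robot.get_obs();print(o['position'],o['ft_force'])
print(pix("side",o['position']-[0,0,.019]),pix("top",o['position']-[0,0,.019]))
im=[]
for n,(u,v) in(("side",(358,150)),("top",(419,180))):
    a=robot.camera(n)[:,:,::-1]; cv2.imwrite(f"pics/{n}3.png",a)
    a=(255*(a/255.)**.6).astype('uint8')
    c=cv2.resize(a[v-20:v+20,u-20:u+20],None,fx=10,fy=10,interpolation=cv2.INTER_CUBIC)
    for k in range(0,400,50): c[::4,k]=(0,255,255);c[k,::4]=(0,255,255)
    im.append(c)
cv2.imwrite("pics/c4.png",cv2.hconcat(im))
E
```

```text
[ 0.52480326 -0.25784973  0.10951763] [ 0.57049907 -0.07552159 -0.1931148 ]
[358.59723909 153.46264969] [418.06490846 177.8188411 ]
```

View pics/c4.png

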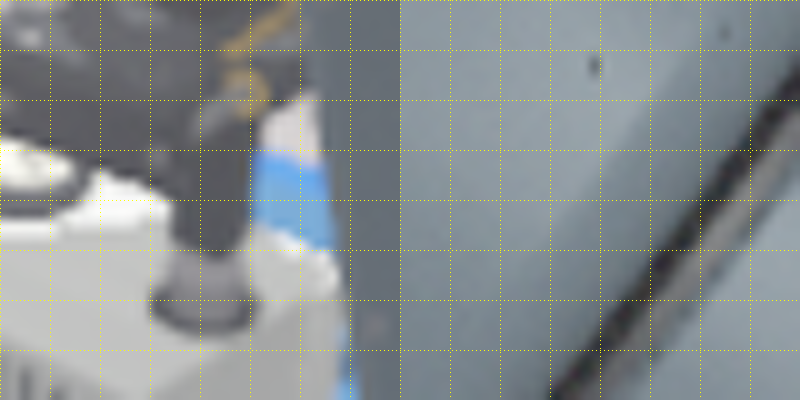

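Side view: the finger ends at about crop (207,250), directly over the pump key at about (205,275). The top view is hidden by the arm. I'll correct y by 4 mm and press.

Call:
apply_moves([
  [0.1, 0.4, 0.5, 0, 0, 0, 0],
  [0.1, 0.4, 0.9, 0, 0, 0, 0],
  [0.1, 0.4, 1.0, 0, 0, 0, 0],
  [0.1, 0.4, 1.0, 0, 0, 0, 0],
])

```text
time: 7.47
position: [0.5274, -0.264, 0.1017]
tool_rot: [1.0, -0.0, 0.0, 0.0]
ft_force: [-0.4, -0.3, -0.7]
grip_width: 0.0003
```

Call:
apply_moves([
  [0, 0, 0.15, 0, 0, 0, 0],
  [0, 0, 0.3, 0, 0, 0, 0],
  [0, 0, 0.45, 0, 0, 0, 0],
  [0, 0, 0.6, 0, 0, 0, 0],
  [0, 0, 0.6, 0, 0, 0, 0],
])

```text
time: 7.88
position: [0.5274, -0.2639, 0.0955]
tool_rot: [1.0, -0.0, 0.0, 0.0]
ft_force: [0.1, -0.1, 1.3]
grip_width: 0.0006
```

Call:
apply_moves([
  [0, 0, 0.15, 0, 0, 0, 0],
  [0, 0, 0.3, 0, 0, 0, 0],
  [0, 0, 0.45, 0, 0, 0, 0],
  [0, 0, 0.6, 0, 0, 0, 0],
  [0, 0, 0.6, 0, 0, 0, 0],
])

```text
time: 8.3
position: [0.5274, -0.2639, 0.0893]
tool_rot: [1.0, -0.0, 0.0, 0.0]
ft_force: [0.1, 0.0, 1.9]
grip_width: 0.0002
```

Call:
apply_moves([
  [0, 0, 0.1, 0, 0, 0, 0],
  [0, 0, 0.15, 0, 0, 0, 0],
  [0, 0, 0.2, 0, 0, 0, 0],
  [0, 0, 0.2, 0, 0, 0, 0],
])

```text
time: 8.63
position: [0.5274, -0.2639, 0.0877]
tool_rot: [1.0, -0.0, 0.0, 0.0]
ft_force: [-0.2, 0.6, 5.0]
grip_width: 0.0005
```

Call:
apply_moves([
  [0, 0, 0.05, 0, 0, 0, 0],
  [0, 0, 0.1, 0, 0, 0, 0],
  [0, 0, 0.1, 0, 0, 0, 0],
])

```text
time: 8.88
position: [0.5274, -0.2639, 0.0868]
tool_rot: [1.0, -0.0, 0.0, 0.0]
ft_force: [-1.0, 0.3, 6.0]
grip_width: 0.0005
```

The pump key is on its stop. Next is the hot plate.

Call:
apply_moves([
  [0, 0, -1.5, 0, 0, 0, 0],
  [0, 0, -5, 0, 0, 0, 0],
  [0, 0, -8, 0, 0, 0, 0],
  [0, -4, -8, 0, 0, 0, 0],
  [0, -8, -8, 0, 0, 0, 0],
])

```text
time: 9.3
position: [0.5292, -0.1859, 0.1684]
tool_rot: [1.0, -0.003, 0.003, 0.002]
ft_force: [0.4, 0.7, -0.4]
grip_width: 0.0005
```

Call:
apply_moves([
  [0, -4, 0, 0, 0, 0, 0],
  [0, -8, 0, 0, 0, 0, 0],
  [0, -12, 0, 0, 0, 0, 0],
  [0, -15.5, 0, 0, 0, 0, 0],
  [0, -16.6, 0, 0, 0, 0, 0],
])

```text
time: 9.72
position: [0.5257, -0.0132, 0.1659]
tool_rot: [1.0, 0.002, -0.001, -0.001]
ft_force: [-0.0, -1.1, -0.1]
grip_width: 0.0003
```

Call:
apply_moves([
  [0, 0, 3, 0, 0, 0, 0],
  [0, 0, 6, 0, 0, 0, 0],
  [0, 0, 8, 0, 0, 0, 0],
  [0, 0, 8.3, 0, 0, 0, 0],
  [0, 0, 8.3, 0, 0, 0, 0],
])

```text
time: 10.13
position: [0.5266, -0.0181, 0.0821]
tool_rot: [1.0, -0.0, -0.002, -0.0]
ft_force: [0.1, -0.2, -0.5]
grip_width: 0.0006
```

```bash
python3 - <<'E'
import cv2,numpy as np
from h import *
o=robot.get_obs();print(o['position'],o['ft_force'])
print(pix("side",o['position']-[0,0,.019]))
n,u,v="side",316,191
a=robot.camera(n)[:,:,::-1]; cv2.imwrite(f"pics/{n}4.png",a)
a=(255*(a/255.)**.6).astype('uint8')
c=cv2.resize(a[v-20:v+20,u-20:u+20],None,fx=12,fy=12,interpolation=cv2.INTER_CUBIC)
for k in range(0,480,60): c[::4,k]=(0,255,255);c[k,::4]=(0,255,255)
cv2.imwrite("pics/c5.png",c)
E
```

```text
[ 0.52656095 -0.01807003  0.0821133 ] [ 0.10463539 -0.24392195 -0.51069166]
[316.00808409 192.83319394]
```

View pics/c5.png

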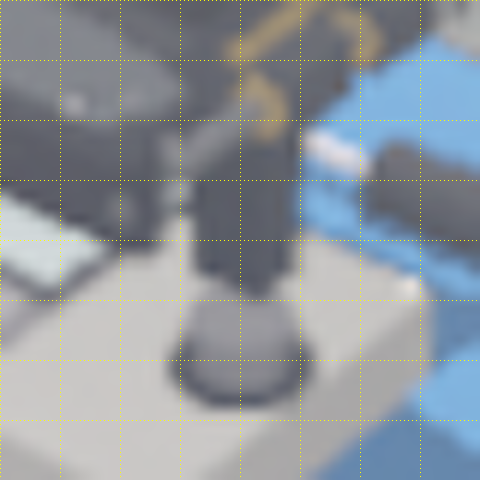

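The finger end at crop (243,285) is centred over the hot plate key at (242,320). I'll press.

Call:
apply_moves([
  [0, 0, 0.5, 0, 0, 0, 0],
  [0, 0, 0.9, 0, 0, 0, 0],
  [0, 0, 1.1, 0, 0, 0, 0],
  [0, 0, 1.1, 0, 0, 0, 0],
])

```text
time: 10.52
position: [0.5276, -0.018, 0.0728]
tool_rot: [1.0, -0.0, 0.0, 0.0]
ft_force: [0.4, -0.9, -0.7]
grip_width: 0.0006
```

Call:
apply_moves([
  [0, 0, 0.15, 0, 0, 0, 0],
  [0, 0, 0.3, 0, 0, 0, 0],
  [0, 0, 0.45, 0, 0, 0, 0],
  [0, 0, 0.6, 0, 0, 0, 0],
  [0, 0, 0.6, 0, 0, 0, 0],
])

```text
time: 10.93
position: [0.5277, -0.0179, 0.0665]
tool_rot: [1.0, -0.0, 0.0, 0.0]
ft_force: [-0.2, 0.7, 2.4]
grip_width: 0.0009
```

Call:
apply_moves([
  [0, 0, 0.15, 0, 0, 0, 0],
  [0, 0, 0.3, 0, 0, 0, 0],
  [0, 0, 0.35, 0, 0, 0, 0],
  [0, 0, 0.35, 0, 0, 0, 0],
])

```text
time: 11.27
position: [0.5277, -0.0179, 0.063]
tool_rot: [1.0, -0.0, 0.0, 0.0]
ft_force: [0.4, -0.7, 1.0]
grip_width: 0.0007
```

Tip at 0.044; about 4 mm more should seat it.

Call:
apply_moves([
  [0, 0, 0.1, 0, 0, 0, 0],
  [0, 0, 0.2, 0, 0, 0, 0],
  [0, 0, 0.3, 0, 0, 0, 0],
  [0, 0, 0.35, 0, 0, 0, 0],
  [0, 0, 0.35, 0, 0, 0, 0],
])

```text
time: 11.68
position: [0.5277, -0.0179, 0.0596]
tool_rot: [1.0, -0.0, 0.0, 0.0]
ft_force: [0.9, 0.5, 3.7]
grip_width: 0.0008
```

Call:
apply_moves([
  [0, 0, 0.05, 0, 0, 0, 0],
  [0, 0, 0.1, 0, 0, 0, 0],
  [0, 0, 0.1, 0, 0, 0, 0],
])

```text
time: 11.93
position: [0.5277, -0.0179, 0.0588]
tool_rot: [1.0, -0.0, 0.0, 0.0]
ft_force: [-0.0, -0.5, 4.7]
grip_width: 0.0005
```

Tip at 0.0398 with 4.7 N matches the stop (0.042 minus 2.1 mm of cap squeeze). Now lift clear and check.

Call:
apply_moves([
  [0, 0, -1.5, 0, 0, 0, 0],
  [0, 0, -5, 0, 0, 0, 0],
  [0, 0, -9, 0, 0, 0, 0],
  [0, 0, -13, 0, 0, 0, 0],
  [0, 0, -17, 0, 0, 0, 0],
])

```text
time: 12.35
position: [0.5261, -0.0175, 0.2293]
tool_rot: [1.0, -0.0, -0.002, -0.0]
ft_force: [0.9, 0.3, 0.3]
grip_width: 0.0005
```

Call:
apply_moves([
  [0, 4, 0, 0, 0, 0, 0],
  [0, 8, 0, 0, 0, 0, 0],
  [0, 12, 0, 0, 0, 0, 0],
  [0, 16, 0, 0, 0, 0, 0],
  [0, 20, 0, 0, 0, 0, 0],
])

```text
time: 12.77
position: [0.5263, -0.2189, 0.228]
tool_rot: [1.0, -0.0, -0.001, -0.001]
ft_force: [0.8, -0.1, -0.3]
grip_width: 0.0002
```

Call:
apply_moves([
  [0, 4, 0, 0, 0, 0, 0],
  [0, 8, 0, 0, 0, 0, 0],
  [0, 12, 0, 0, 0, 0, 0],
  [0, 16, 0, 0, 0, 0, 0],
  [0, 20, 0, 0, 0, 0, 0],
])

```text
time: 13.18
position: [0.5262, -0.419, 0.2274]
tool_rot: [1.0, -0.0, -0.001, -0.001]
ft_force: [0.3, -0.7, 0.4]
grip_width: 0.0003
```

Call:
apply_moves([
  [-4, 0, 0, 0, 0, 0, 0],
  [-8, 2, 0, 0, 0, 0, 0],
  [-12, 4, 0, 0, 0, 0, 0],
  [-15, 6, 0, 0, 0, 0, 0],
  [-15, 6, 0, 0, 0, 0, 0],
])

```text
time: 13.6
position: [0.3708, -0.4811, 0.2274]
tool_rot: [1.0, -0.004, -0.002, -0.0]
ft_force: [0.1, 1.3, -0.1]
grip_width: 0.0004
```

```bash
python3 - <<'E'
import cv2,numpy as np
from h import *
print(robot.get_obs()['time'])
a=robot.camera("side")[:,:,::-1]; t=robot.camera("top")[:,:,::-1]
b=cv2.imread("pics/side1.png");tb=cv2.imread("pics/top1.png")
cv2.imwrite("pics/cmp.png",np.vstack([cv2.resize(np.hstack([x[130:290,190:390] for x in(b,a)]),None,fx=2,fy=2,interpolation=cv2.INTER_CUBIC),cv2.resize(np.hstack([x[80:220,120:500] for x in(tb,t)]),(800,147*1),interpolation=cv2.INTER_AREA)]))
E
```

```text
13.6
```

View pics/cmp.png

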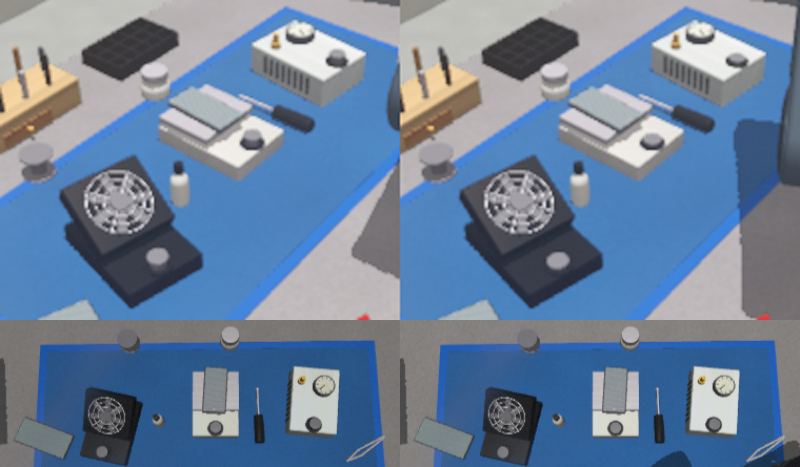

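All three keys are visibly lower (side views: fan (557,260), hot plate (652,141), pump (737,60)), and nothing else has moved.

```bash
python3 -c "
from rig import robot
print(robot.hand_in())"
```

```text
the job is handed in; nothing more can be done
None
```

I pressed the fan key, then the pump key, then the hot plate key, with closed fingertips, and handed the job in at about 14 s of the 51 s allowed.

- **Seating:** At the end of each press the force was 5.9 N (fan), 6.0 N (pump) and 4.7 N (hot plate). It was rising with the cap's stiffness, and the fingertip height matched the key's stop plus the cap's squeeze to within about 1 mm.
- **After the last press:** The before/after pictures show all three keys lower. The machines, the phone on the hot plate and the other items in view look unmoved, and the red look-alike was left alone. The arm ended clear of everything.
- **Disagreements:** The two cameras differed by 4 to 7 mm on the key positions, so I checked each key from near before pressing. I shifted the pump approach by about 4 mm. The top camera was partly or fully blocked by the arm in the two close checks where I used it, so those checks relied on the side camera.

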